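Sort the breakfast clutter into its trays

TASK

Tidy the things in the front row into the places where they belong: the two spice jars into the wooden tray with unequal bays, the large jar in the large bay and the small jar in the small bay; one egg cup into each bay of the wooden tray with equal bays; and the pot brush, bristles down, into the round white dish. Each must stand upright, flat on the floor of its bay or dish, and be let go. Leave the candle and the mug where they stand.

Things in the scene. Friction and masses are not known exactly. Their poses are not given: they have to be found in the camera images.
- large_jar: the larger spice jar: plain round pale-grey jar with a darker flat grey lid, 55 mm in diameter, 104 mm tall, straight-sided; origin at the centre of its underside, z up its axis. Stands on the worktop at the start
- small_jar: the smaller spice jar: the same look, 38 mm in diameter, 60 mm tall, straight-sided; origin at the centre of its underside, z up its axis. Stands on the worktop at the start
- egg_cup_1: white footed egg cup, open at the top, 49 mm in diameter at the rim, 52 mm tall, foot 42 mm in diameter, narrower between; the bowl's outside is widest over the top 15 mm; origin at the centre of its underside, z up its axis
- egg_cup_2: a second egg cup, identical to the first; origin at the centre of its underside, z up its axis
- brush: round wooden pot brush standing on its bristles, 72 mm tall: bristles and wide body about 53 mm in diameter up to 45 mm high, above that a neck and a round knob 32 mm in diameter from 50 to 72 mm high, to grip; origin at the centre of its underside, z up its axis
- spice_tray: fixed low dark wooden tray with two bays of unequal size, dark walls and a pale floor, 84 mm (its x) by 163 mm (its y); outer walls and divider 5 mm thick, rim 18 mm high, bay floors 5 mm above the worktop. Large bay 74 mm (x) by 92 mm (y) inside, centre at y = +30.5 mm; small bay 74 mm (x) by 56 mm (y), centre at y = -48.5 mm. Origin at the centre of its underside. With both jars in, about 32 mm is left between them, so fingers best close along the tray's x
- egg_tray: fixed low dark wooden tray with two equal bays, dark walls and a pale floor, 78 mm (its x) by 159 mm (its y); walls and divider 5 mm thick, rim 18 mm high, bay floors 5 mm above the worktop. Each bay 68 mm (x) by 72 mm (y) inside, centres at y = +38.5 and -38.5 mm. Origin at the centre of its underside. With both cups in, 28 mm is left between them: fingers best close along the tray's x
- brush_dish: fixed round white ceramic dish, 86 mm in outer diameter, rim 18 mm high and 4 mm thick, inner floor 5 mm above the worktop; origin at the centre of its underside
- candle: bystander: unlit candle in a white pot without lid, 66 mm in diameter, 78 mm tall, standing loose beyond the trays; origin at the centre of its underside
- mug_a: bystander: white mug, 83 mm across and 94 mm tall, with a handle, standing loose beyond the trays on the left; origin near the centre of its underside
Not all that is in view belongs to the job. Several things have the shape of the brush; the one meant has the colours described above.

How it is judged:
At the end, for the whole second after the job is handed in: Large jar in the large bay, small jar in the small bay, one egg cup in each bay of the egg tray (20 mm along the tray's x, 15 mm along its y; large jar 22), brush within 15 mm of the dish's centre; all within 5 mm of the inner floor's height, upright within 0.12 rad, under 0.02 m/s (x of large_jar in the frame of spice_tray between -0.02 and 0.02 m and y of large_jar in the frame of spice_tray between 0.0085 and 0.0525 m and z of large_jar in the frame of spice_tray between 0 and 0.01 m and x of small_jar in the frame of spice_tray between -0.02 and 0.02 m and y of small_jar in the frame of spice_tray between -0.0635 and -0.0335 m and z of small_jar in the frame of spice_tray between 0 and 0.01 m and (((x of egg_cup_1 in the frame of egg_tray between -0.02 and 0.02 m and y of egg_cup_1 in the frame of egg_tray between 0.0235 and 0.0535 m and z of egg_cup_1 in the frame of egg_tray between 0 and 0.01 m) and (x of egg_cup_2 in the frame of egg_tray between -0.02 and 0.02 m and y of egg_cup_2 in the frame of egg_tray between -0.0535 and -0.0235 m and z of egg_cup_2 in the frame of egg_tray between 0 and 0.01 m)) or ((x of egg_cup_1 in the frame of egg_tray between -0.02 and 0.02 m and y of egg_cup_1 in the frame of egg_tray between -0.0535 and -0.0235 m and z of egg_cup_1 in the frame of egg_tray between 0 and 0.01 m) and (x of egg_cup_2 in the frame of egg_tray between -0.02 and 0.02 m and y of egg_cup_2 in the frame of egg_tray between 0.0235 and 0.0535 m and z of egg_cup_2 in the frame of egg_tray between 0 and 0.01 m))) and horizontal distance between brush and brush_dish below 0.015 m and z of brush in the frame of brush_dish between 0 and 0.01 m and angle between each of large_jar, small_jar, egg_cup_1, egg_cup_2, brush's own z axis and vertical below 0.12 rad and linear speed of each of large_jar, small_jar, egg_cup_1, egg_cup_2, brush below 0.02 m/s); the robot touches nothing.
It fails at once if the candle is shifted by more than 25 mm or tipped (distance of candle from where it was at the start of the episode above 0.025 m or angle between candle's own z axis and vertical above 0.3 rad).
It fails at once if the mug is shifted by more than 25 mm or tipped (distance of mug_a from where it was at the start of the episode above 0.025 m or angle between mug_a's own z axis and vertical above 0.3 rad).
It also fails if it takes over 136 s, if anything falls off the work surface, if the arm or the gripper's body presses on something with over 40 N, if the wrist force passes 120 N, or if a joint passes its speed limit or range.

ROBOT

A 7-joint arm with a two-finger parallel gripper is mounted at the origin on a cart in front of the work surface, level with it; the furniture and walls round the work are solid. World frame = base frame: x ahead of the robot, y to its left, z up, the work surface at z = 0. Lengths are in m, angles in rad, forces in N, time in s.
With the tool pointing down it reaches from about 0.35 to 0.9 m from the base axis. Payload 8.1 kg.
Tool frame: the origin (TCP) lies at the very end of the fingers, on their centre line; the grasp point (between the pads) lies 19 mm behind it; z points along the fingers, y is the line along which they close (so a half turn about z gives the same grasp; the last joint's range is limited). The gripper opens to 85 mm and grips with 20 to 120 N. Pads are 22 mm wide; open, the fingers measure 114 mm over their backs; the gripper's body (76 mm by 85 mm) begins 54 mm behind the grasp point. The pads swing forward as they close: fully open they stand 13 mm farther back than shut.
Start: joints at [1.043, 0.434, 0.025, 1.573, -0.012, 1.134, -0.075], TCP at [0.258, -0.569, 0.231] pointing down, gripper open.
Joint ranges: [-2.62, 2.62], [-0.44, 2.09], [-1.27, 1.32], [0.08, 2.57], [-1.32, 4.46], [0.12, 2], [-2.74, 2.74]. Speed limits (rad/s): [2.22, 2.22, 3.01, 3.01, 3.14, 3.14, 3.14].

INTERFACE

Orientations are given as a rotation vector (axis times angle).
In Python, from plant import get_obs, camera, job gives the robot as it stands.
- The arm moves only by the tool send_rows, never from a script. Its argument "deltas" is a list of rows, each a list of 5 numbers: the closure, from -1 (fully open) to 1 (shut), so that 0 is half open, then the shift along the tool's x, y, z each as a share of 120 mm, from -1 to 1, then the turn about the tool's z as a share of pi rad, from -1 to 1. In form: [[hand, tx, ty, tz, twist], ...]. A call has 1 to 10 rows; each row shifts and turns the commanded pose from where the row before left it, along the tool's axes as they then stand; what a row does not reach is not made up. A row lasts 1/8 s, in which the tool goes at most 62.5 mm and 10.7 degrees, less where a joint would pass 70% of its speed; a pose out of reach is approached as far as the arm can. A call with a number of a shift or a turn outside -1 to 1 is refused whole. A call with a gripper value outside its range is refused whole. The fingers move at their own pace and stop on an object; the grip force is fixed at half the most. Time passes only in rows, so rows that do not move let the fingers close. It gives the time, the measured TCP pose, the force, the opening and the grip force at its end, in the units of the state.
- get_obs(): the state, without advancing time (a new reading comes with each control period).
- camera(name): name is "side" or "top"; returns a dict with "img" (384x512x3 uint8, blue, green, red), "fov_y" (degrees; the focal length in pixels is half the picture's height over the tangent of half this angle, whatever the lens; pixels are square), "cx", "cy" (the principal point, pixels), "world_from_camera" (4x4, takes a point from camera to world coordinates). Camera axes: x right, y down, z forward; pixel columns grow to the right and rows downward; lengths in m; the calibration is good to about 2 mm. A picture is of the moment at which its call begins. There is no depth.
- job.hand_in(): hands the job in; it is judged then, once.
The state is a dict: "clock": time; "q": joint angles; "joint_vel": joint speeds; "effort": joint torques, N m; "eef_pos": TCP position; "orientation": TCP orientation; "contact_force": force on the tool from outside, world axes, zero at the start; "moment": the same for the moment, N m; "finger_gap": finger opening in m; "finger_force": force on a finger pad.
Only numpy, scipy, OpenCV 4.12 (cv2) and the standard library are available. Lean on these libraries where they do the work, as an engineer would, in place of code of your own. Each camera call takes 0.05 s, during which the arm holds its last target. There are 200 camera calls.

## Working session

There is one attempt and no reset: what is moved stays moved. The work goes in short steps, Python scripts to look and compute and a tool call to move; the robot and the scene stay as the last step left them, time stands still between calls to the robot, and variables do not carry over. Pictures are saved under pics/ and viewed, at most 14 in all, crops included, and the job is handed in when it is done.

Besides the shell and the picture viewer there is one more tool, called after "Call:" as name([rows], argument=value, ...), one row to a line, values as JSON. send_rows: Moves the arm, as the interface text tells. Shift numbers are shares of 120 mm and turn numbers shares of pi rad, none past 1 either way. Its arguments: {"type":"object","properties":{"deltas":{"type":"array"}},"required":["deltas"]}

```bash
mkdir -p pics
python3 - <<'E'
from plant import get_obs,camera
import cv2,numpy as np
for n in("top","side"):
    c=camera(n);cv2.imwrite(f"pics/{n}0.png",c["img"]);print(n,c["fov_y"],c["cx"],c["cy"],np.round(c["world_from_camera"],4).tolist(),[k for k in c])
o=get_obs();print({k:np.round(v,3).tolist() for k,v in o.items()})
E
```

```text
top 48.65926262823254 255.12722870572105 192.66447564776934 [[0.0154, -0.9958, 0.0897, 0.4796], [-0.9996, -0.0133, 0.0239, 0.0297], [-0.0226, -0.0901, -0.9957, 1.0402], [0.0, 0.0, 0.0, 1.0]] ['img', 'fov_y', 'cx', 'cy', 'world_from_camera']
side 44.27852435273404 257.2054891759003 178.60912985587137 [[-0.9938, -0.0509, 0.0987, 0.4804], [-0.1106, 0.5268, -0.8427, 1.0584], [-0.0091, -0.8484, -0.5292, 0.675], [0.0, 0.0, 0.0, 1.0]] ['img', 'fov_y', 'cx', 'cy', 'world_from_camera']
{'clock': 0.1, 'q': [1.043, 0.435, 0.025, 1.574, -0.012, 1.134, -0.075], 'joint_vel': [0.0, -0.002, -0.001, -0.004, 0.002, -0.002, -0.001], 'effort': [0.003, -67.176, 1.028, -31.691, 0.016, 0.007, -0.0], 'eef_pos': [0.257, -0.569, 0.231], 'orientation': [-3.07, -0.662, 0.001], 'contact_force': [-0.766, 0.688, 0.038], 'moment': [0.045, 0.008, 0.033], 'finger_force': 0.0, 'finger_gap': 0.085}
```

View pics/top0.png

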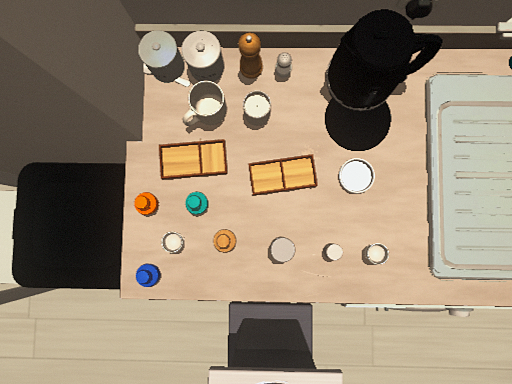

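View pics/side0.png

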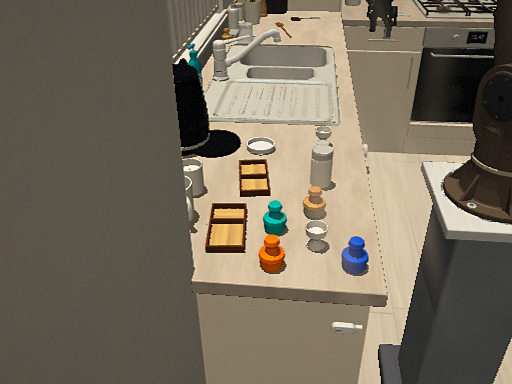

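The top view shows cups at about (173,243) and (376,254), the brush at (225,240), jars at (282,249) and (333,252), the spice tray at (193,160), the egg tray at (283,175) and the dish at (356,176). The side view agrees: the wooden-coloured brush stands between the near cup and the large jar. I'll enlarge it to get precise pixels.

```bash
cat > h.py <<'E'
import numpy as np,cv2
from plant import get_obs,camera
from scipy.spatial.transform import Rotation as R
def ray(c,u,v,z):
    f=192/np.tan(np.radians(c["fov_y"]/2));T=np.array(c["world_from_camera"])
    d=T[:3,:3]@[(u-c["cx"])/f,(v-c["cy"])/f,1];p=T[:3,3]
    return (p+d*(z-p[2])/d[2])[:2]
def proj(c,P):
    f=192/np.tan(np.radians(c["fov_y"]/2));T=np.linalg.inv(c["world_from_camera"])
    p=T[:3,:3]@P+T[:3,3];return p[:2]/p[2]*f+[c["cx"],c["cy"]]
E
python3 - <<'E'
from h import *
c=camera("top");im=c["img"]
cr=cv2.resize(im[135:285,130:395],None,fx=3,fy=3,interpolation=cv2.INTER_CUBIC);cv2.imwrite("pics/crop0.png",cr)
hsv=cv2.cvtColor(im,cv2.COLOR_BGR2HSV)
g=im.max(2)
m=((g<125)*255).astype(np.uint8)
for n,(x0,y0,x1,y1) in dict(spice=(152,132,236,186),egg=(240,146,324,202)).items():
    mm=np.zeros_like(m);mm[y0:y1,x0:x1]=m[y0:y1,x0:x1]
    pts=np.argwhere(mm)[:,::-1].astype(np.float32)
    W=np.array([ray(c,u,v,.018) for u,v in pts]).astype(np.float32)
    r=cv2.minAreaRect(W*1000);print(n,len(pts),r)
E
```

```text
spice 482 ((663.765380859375, 209.60055541992188), (112.72914123535156, 162.9203643798828), 5.642601490020752)
egg 456 ((615.3010864257812, -11.004135131835938), (80.31485748291016, 158.46981811523438), 8.566402435302734)
```

View pics/crop0.png

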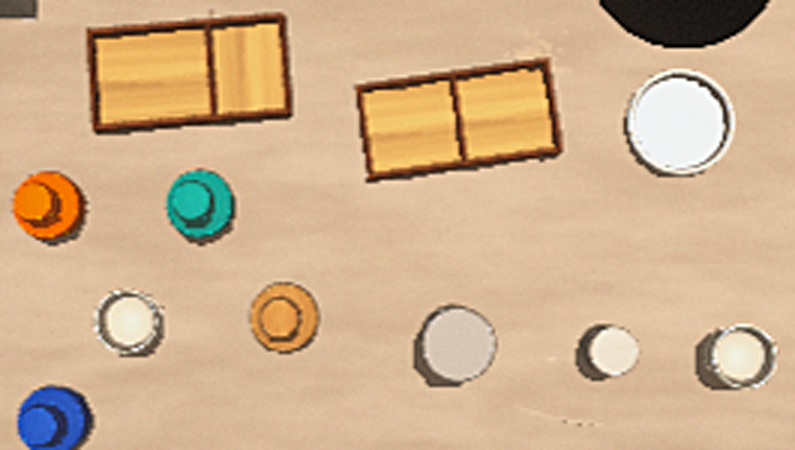

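The enlargement shows, in crop pixels: cups at (128,321) and (741,355), brush knob at (280,318), large lid at (458,344), small lid at (614,351) and the dish at (679,123). The spice tray corners are (87,29), (285,13), (292,116) and (96,132), and its large bay is on the left (+y). I'll overlay models of the given sizes as a check.

Run:
```python
from h import *
c=camera("top");s=camera("side");im=c["img"]
fx=lambda x,y:(130+(x+.5)/3-.5,135+(y+.5)/3-.5)
O={}
for n,x,y,z,d in [("cup1",128,321,.052,49),("cup2",741,355,.052,49),("brush",280,318,.072,32),("large",458,344,.104,55),("small",614,351,.060,38),("dish",679,123,.018,86)]:
    p=ray(c,*fx(x,y),z);O[n]=(p,z,d);print(n,np.round(p*1000,1),"r",round(np.hypot(*p),3))
W=np.array([ray(c,*fx(*q),.018)*1000 for q in[(87,29),(285,13),(292,116),(96,132)]],np.float32)
r=cv2.minAreaRect(W);print(r)
I=cv2.resize(im[135:285,130:395],None,fx=3,fy=3,interpolation=cv2.INTER_CUBIC)
S=cv2.resize(s["img"][110:280,190:380],None,fx=3,fy=3,interpolation=cv2.INTER_CUBIC)
def draw(P,col):
    for cam,img,u0,v0 in((c,I,130,135),(s,S,190,110)):
        q=np.array([(proj(cam,p)-[u0,v0]+.5)*3-.5 for p in P]);cv2.polylines(img,[np.int32(np.round(q))],True,col,1)
t=np.linspace(0,2*np.pi,40)
for n,(p,z,d) in O.items():
    draw(np.c_[p[0]+d/2000*np.cos(t),p[1]+d/2000*np.sin(t),0*t+z],(0,0,255))
    if n in("brush",): draw(np.c_[p[0]+.0265*np.cos(t),p[1]+.0265*np.sin(t),0*t+.045],(255,0,0))
    if n in("large","small"): draw(np.c_[p[0]+d/2000*np.cos(t),p[1]+d/2000*np.sin(t),0*t],(255,0,0))
for (cx,cy),a,sz in(((615.3,-11),8.57,(78,159)),(r[0],r[2] if r[2]<45 else r[2]-90,(84,163))):
    b=cv2.boxPoints(((cx,cy),sz,a))/1000;draw(np.c_[b,[.018]*4],(0,255,0))
cv2.imwrite("pics/ov.png",np.vstack([I,np.zeros((0,795,3),np.uint8)]));cv2.imwrite("pics/ovs.png",S)
```

```text
cup1 [451.8 244. ] r 0.513
cup2 [ 433.5 -227.4] r 0.49
brush [456.5 124.2] r 0.473
large [440.5  -9.2] r 0.441
small [ 435.3 -129.5] r 0.454
dish [ 616.2 -188.6] r 0.644
((652.689208984375, 207.98211669921875), (85.37504577636719, 162.76417541503906), 5.286659240722656)
```

View pics/ov.png

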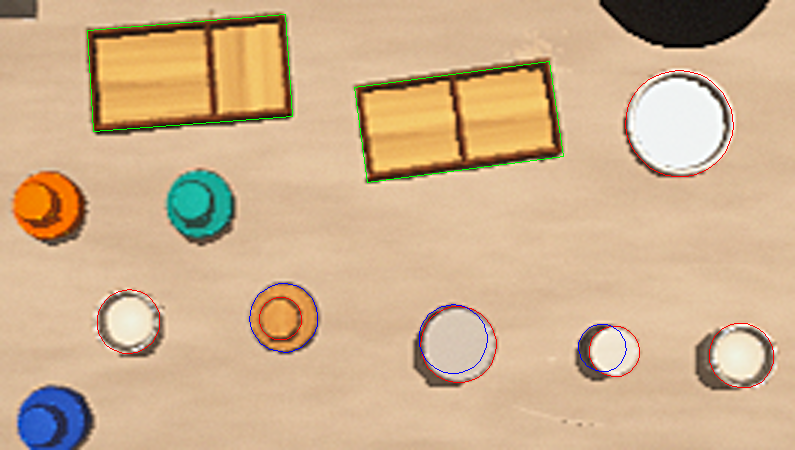

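View pics/ovs.png

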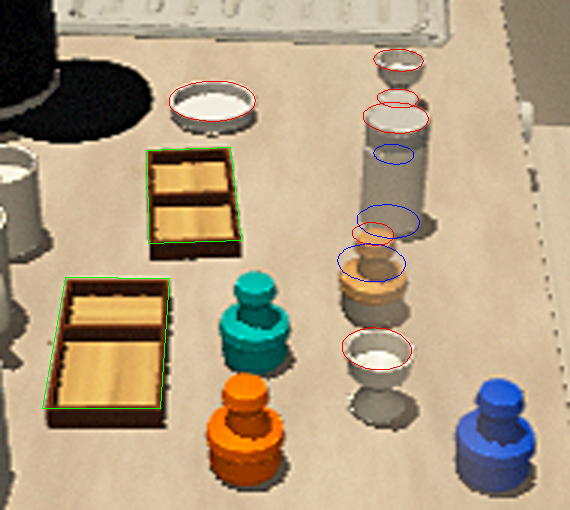

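The overlays fit in both views to within about 2–3 mm. The sizes also agree: trays 80×158 and 85×163 against 78×159 and 84×163. First move: turn the tool so the fingers close along the trays' x (yaw about 7°).

Call:
send_rows([
  [-1,0,0,0,-0.0505],
  [-1,0,0,0,-0.0505],
  [-1,0,0,0,-0.0505],
  [-1,0,0,0,-0.0505],
  [-1,0,0,0,-0.0505],
  [-1,0,0,0,-0.0505],
  [-1,0,0,0,-0.0505],
  [-1,0,0,0,-0.0505],
  [-1,0,0,0,0],
])

```text
clock: 1.38
eef_pos: [0.2574, -0.5695, 0.2312]
orientation: [-2.082, -2.353, -0.0]
contact_force: [-0.0, -0.1, 0.6]
finger_gap: 0.0854
finger_force: 0.0
```

```bash
cat >> h.py <<'E'
def go(*wps,step=45):
    """print rows (tool axes, shares of 120 mm) from the present pose through way points in mm; wp=(x,y,z)"""
    o=get_obs();p=np.array(o["eef_pos"])*1000;Rm=R.from_rotvec(o["orientation"]).as_matrix()
    print("at",np.round(p,1),"yaw",round(np.degrees(np.arctan2(Rm[1,1],Rm[0,1])),2),"tilt",np.round(Rm[:2,2],4),"q",np.round(o["q"],2),"gap",round(o["finger_gap"],4),"t",o["clock"])
    for w in wps:
        w=np.array(w,float);d=Rm.T@(w-p);n=int(np.ceil(np.linalg.norm(d)/step)) or 1
        print(w,n,"x",np.round(d/n/120,3).tolist());p=w
E
python3 -c "
from h import *
go((433.5,-227.4,150),(433.5,-227.4,22))"
```

```text
at [ 257.4 -569.5  231.2] yaw 6.99 tilt [0.     0.0004] q [ 1.24  0.45 -0.26  1.56  0.12  1.15  1.08] gap 0.0854 t 1.375
[ 433.5 -227.4  150. ] 9 x [0.294, 0.2, 0.075]
[ 433.5 -227.4   22. ] 3 x [-0.0, -0.0, 0.356]
```

Call:
send_rows([
  [-1,0.294,0.2,0.075,0],
  [-1,0.294,0.2,0.075,0],
  [-1,0.294,0.2,0.075,0],
  [-1,0.294,0.2,0.075,0],
  [-1,0.294,0.2,0.075,0],
  [-1,0.294,0.2,0.075,0],
  [-1,0.294,0.2,0.075,0],
  [-1,0.294,0.2,0.075,0],
  [-1,0.294,0.2,0.075,0],
  [-1,0,0,0,0],
])

```text
clock: 2.62
eef_pos: [0.4343, -0.2243, 0.15]
orientation: [-2.078, -2.355, -0.002]
contact_force: [0.8, -1.4, 0.4]
finger_gap: 0.0853
finger_force: 0.0
```

```bash
python3 -c "
from h import *
go((433.5,-227.4,22))
c=camera('top');cv2.imwrite('pics/a.png',cv2.resize(c['img'][135:285,280:430],None,fx=3,fy=3))"
```

```text
at [ 434.3 -224.3  150. ] yaw 7.16 tilt [0.0002 0.0016] q [ 0.68  0.34 -0.4   1.97  0.17  0.86  0.32] gap 0.0853 t 2.625
[ 433.5 -227.4   22. ] 3 x [-0.009, -0.003, 0.356]
```

View pics/a.png

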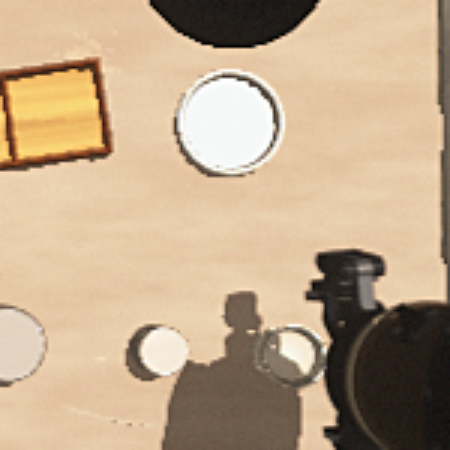

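The picture shows the hand, shifted right by perspective, above the cup at (291,355), with nothing touched. I'll go down, close and check the gap.

Call:
send_rows([
  [-1,0,0,0.3,0],
  [-1,0,0,0.3,0],
  [-1,0,0,0.3,0],
  [-1,0,0,0.167,0],
  [-1,0,0,0,0],
  [1,0,0,0,0],
  [1,0,0,0,0],
  [1,0,0,0,0],
  [1,0,0,0,0],
  [1,0,0,0,0],
])

```text
clock: 3.92
eef_pos: [0.4334, -0.2286, 0.0236]
orientation: [2.08, 2.352, -0.0]
contact_force: [-2.3, -0.1, 10.8]
finger_gap: 0.045
finger_force: 59.5
```

```bash
python3 -c "
from h import *
go((433.5,-227.4,140),(621,-49.1,140),(621,-49.1,28),step=40)"
```

```text
at [ 433.4 -228.6   23.6] yaw 7.01 tilt [ 0.0015 -0.0015] q [ 0.62  0.53 -0.32  2.09  0.3   0.57  0.2 ] gap 0.045 t 3.925
[ 433.5 -227.4  140. ] 3 x [0.003, 0.001, -0.323]
[621.  -49.1 140. ] 7 x [0.183, 0.247, 0.0]
[621.  -49.1  28. ] 3 x [0.001, -0.0, 0.311]
```

Call:
send_rows([
  [1,0,0,-0.05,0],
  [1,0,0,-0.15,0],
  [1,0,0,-0.3,0],
  [1,0,0,-0.3,0],
  [1,0,0,-0.2,0],
  [1,0,0,0,0],
])

```text
clock: 4.68
eef_pos: [0.4341, -0.2283, 0.1444]
orientation: [2.078, 2.35, 0.002]
contact_force: [-0.5, 0.3, -0.0]
finger_gap: 0.0449
finger_force: 61.4
```

```bash
python3 -c "
from h import *
go((621,-49.1,140),(621,-49.1,28),step=40)
print(get_obs()['contact_force'])
c=camera('side');cv2.imwrite('pics/b.png',cv2.resize(c['img'][60:200,250:400],None,fx=4,fy=4))"
```

```text
at [ 434.1 -228.3  144.4] yaw 7.04 tilt [ 0.0038 -0.002 ] q [ 0.69  0.35 -0.4   1.98  0.18  0.84  0.32] gap 0.0449 t 4.675
[621.  -49.1 140. ] 7 x [0.185, 0.247, 0.006]
[621.  -49.1  28. ] 3 x [0.001, -0.001, 0.311]
[-0.46704902  0.30115085 -0.03376111]
```

View pics/b.png

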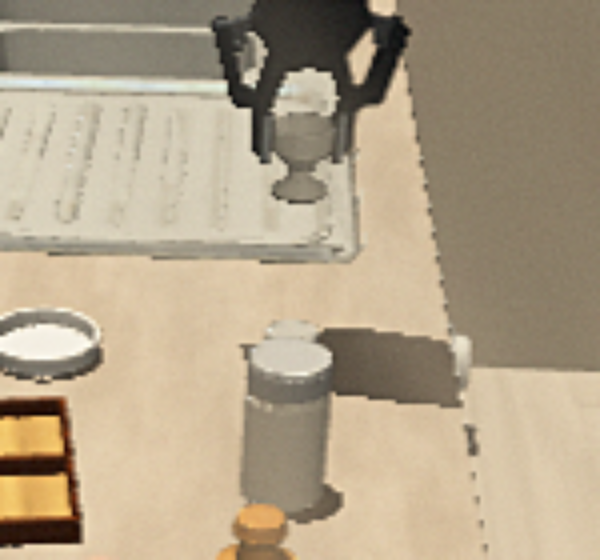

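The cup hangs upright between the pads with its foot about 22 mm below the tips. Carry it to the egg tray's right bay.

Call:
send_rows([
  [1,0.185,0.247,0,0],
  [1,0.185,0.247,0,0],
  [1,0.185,0.247,0,0],
  [1,0.185,0.247,0,0],
  [1,0.185,0.247,0,0],
  [1,0.185,0.247,0,0],
  [1,0.185,0.247,0,0],
  [1,0,0,0.3,0],
  [1,0,0,0.3,0],
  [1,0,0,0,0],
])

```text
clock: 5.98
eef_pos: [0.6167, -0.0482, 0.0665]
orientation: [-2.076, -2.35, 0.008]
contact_force: [0.3, -0.5, -0.1]
finger_gap: 0.0449
finger_force: 61.5
```

```bash
python3 -c "
from h import *
go((621,-49.1,30),step=40)"
```

```text
at [616.7 -48.2  66.5] yaw 7.08 tilt [-0.0076  0.0001] q [ 0.24  0.63 -0.37  1.73  0.29  0.85 -0.14] gap 0.0449 t 5.975
[621.  -49.1  30. ] 1 x [-0.012, 0.037, 0.304]
```

Call:
send_rows([
  [1,0,0,0.1,0],
  [1,0,0,0.1,0],
  [1,0,0,0,0],
  [1,0,0,0,0],
])

```text
clock: 6.48
eef_pos: [0.6201, -0.0481, 0.0467]
orientation: [2.08, 2.353, 0.001]
contact_force: [-0.3, 0.3, -1.1]
finger_gap: 0.045
finger_force: 61.5
```

```bash
python3 -c "
from h import *
go((621,-49.1,29),step=40)"
```

```text
at [620.1 -48.1  46.7] yaw 7.05 tilt [ 0.0006 -0.0001] q [ 0.24  0.66 -0.36  1.74  0.31  0.8  -0.15] gap 0.045 t 6.475
[621.  -49.1  29. ] 1 x [-0.009, 0.007, 0.148]
```

Call:
send_rows([
  [1,0,0,0.07,0],
  [1,0,0,0.07,0],
  [1,0,0,0.005,0],
  [1,0,0,0,0],
])

```text
clock: 6.98
eef_pos: [0.6198, -0.0481, 0.0289]
orientation: [2.08, 2.354, -0.0]
contact_force: [-1.4, -0.1, 5.1]
finger_gap: 0.045
finger_force: 62.0
```

```bash
python3 -c "
from h import *
go((621,-49.1,29),step=40)"
```

```text
at [619.8 -48.1  28.9] yaw 7.06 tilt [ 0.0001 -0.0002] q [ 0.23  0.68 -0.35  1.75  0.32  0.77 -0.16] gap 0.045 t 6.975
[621.  -49.1  29. ] 1 x [-0.009, 0.009, -0.001]
```

The cup touches the floor (5 N). Release and rise.

Call:
send_rows([
  [-1,0,0,0,0],
  [-1,0,0,0,0],
  [-1,0,0,0,0],
  [-1,0,0,0,0],
  [-1,0,0,-0.1,0],
  [-1,0,0,-0.4,0],
  [-1,0,0,-0.4,0],
  [-1,0,0,0,0],
])

```text
clock: 7.98
eef_pos: [0.6226, -0.0477, 0.142]
orientation: [2.076, 2.349, 0.008]
contact_force: [-0.2, 0.0, -0.5]
finger_gap: 0.0855
finger_force: 0.0
```

```bash
python3 -c "
from h import *
go((451.8,244,140),(451.8,244,22),step=40)"
```

```text
at [622.6 -47.7 142. ] yaw 7.06 tilt [ 0.0083 -0.0001] q [ 0.26  0.55 -0.4   1.66  0.25  0.98 -0.1 ] gap 0.0855 t 7.975
[451.8 244.  140. ] 9 x [0.287, -0.124, 0.001]
[451.8 244.   22. ] 3 x [0.0, -0.003, 0.328]
```

Call:
send_rows([
  [-1,0.287,-0.122,0,0],
  [-1,0.287,-0.122,0,0],
  [-1,0.287,-0.122,0,0],
  [-1,0.287,-0.122,0,0],
  [-1,0.287,-0.122,0,0],
  [-1,0.287,-0.122,0,0],
  [-1,0.287,-0.122,0,0],
  [-1,0.287,-0.122,0,0],
  [-1,0.287,-0.122,0,0],
  [-1,0,0,0,0],
])

```text
clock: 9.22
eef_pos: [0.4489, 0.2462, 0.137]
orientation: [-2.073, -2.359, -0.001]
contact_force: [0.9, -0.7, -0.3]
finger_gap: 0.0847
finger_force: 0.0
```

Call:
send_rows([
  [-1,0,0,0.3,0],
  [-1,0,0,0.2,0],
  [-1,0,0,0,0],
  [-1,0,0,0,0],
])

```text
clock: 9.72
eef_pos: [0.4515, 0.2431, 0.0775]
orientation: [2.081, 2.353, 0.001]
contact_force: [0.7, -0.1, 0.3]
finger_gap: 0.0853
finger_force: 0.0
```

```bash
python3 -c "
from h import *
go((451.8,244,23),step=40)"
```

```text
at [451.5 243.1  77.5] yaw 7.02 tilt [0.0005 0.0002] q [-0.26  0.49 -0.45  1.99  0.31  0.73 -0.77] gap 0.0853 t 9.725
[451.8 244.   23. ] 2 x [0.003, 0.002, 0.227]
```

Call:
send_rows([
  [-1,0.005,0.003,0.2,0],
  [-1,0,0,0.2,0],
  [-1,0,0,0.05,0],
  [-1,0,0,0,0],
  [1,0,0,0,0],
  [1,0,0,0,0],
  [1,0,0,0,0],
  [1,0,0,0,0],
  [1,0,0,0,0],
])

```text
clock: 10.85
eef_pos: [0.4517, 0.2443, 0.024]
orientation: [2.08, 2.353, 0.002]
contact_force: [-1.6, -1.3, 10.7]
finger_gap: 0.0452
finger_force: 59.6
```

Call:
send_rows([
  [1,0,0,-0.05,0],
  [1,0,0,-0.15,0],
  [1,0,0,-0.3,0],
  [1,0,0,-0.3,0],
  [1,0,0,-0.2,0],
  [1,0,0,0,0],
  [1,0,0,0,0],
])

```text
clock: 11.72
eef_pos: [0.4509, 0.2435, 0.1423]
orientation: [-2.081, -2.354, 0.001]
contact_force: [0.1, -0.2, -0.9]
finger_gap: 0.0454
finger_force: 61.4
```

```bash
python3 -c "
from h import *
go((609.6,27.1,142),step=40)"
```

```text
at [450.9 243.5 142.3] yaw 7.05 tilt [-0.0006 -0.0005] q [-0.22  0.4  -0.49  1.92  0.24  0.88 -0.72] gap 0.0454 t 11.725
[609.6  27.1 142. ] 7 x [-0.279, 0.156, 0.0]
```

Call:
send_rows([
  [1,-0.279,0.156,0,0],
  [1,-0.279,0.156,0,0],
  [1,-0.279,0.156,0,0],
  [1,-0.279,0.156,0,0],
  [1,-0.279,0.156,0,0],
  [1,-0.279,0.156,0,0],
  [1,-0.279,0.156,0,0],
  [1,0,0,0,0],
  [1,0,0,0,0],
])

```text
clock: 12.85
eef_pos: [0.6091, 0.028, 0.1416]
orientation: [-2.079, -2.353, 0.002]
contact_force: [0.3, 0.9, -0.7]
finger_gap: 0.045
finger_force: 61.4
```

Call:
send_rows([
  [1,0,0,0.25,0],
  [1,0,0,0.25,0],
  [1,0,0,0.25,0],
  [1,0,0,0,0],
  [1,0,0,0,0],
])

```text
clock: 13.48
eef_pos: [0.6102, 0.0285, 0.0538]
orientation: [2.079, 2.355, 0.001]
contact_force: [-0.0, -0.7, 0.1]
finger_gap: 0.0452
finger_force: 61.4
```

```bash
python3 -c "
from h import *
go((609.6,27.1,29),step=40)"
```

```text
at [610.2  28.5  53.8] yaw 7.13 tilt [0.0007 0.0005] q [ 0.13  0.64 -0.38  1.76  0.31  0.8  -0.28] gap 0.0452 t 13.475
[609.6  27.1  29. ] 1 x [-0.011, -0.007, 0.206]
```

Call:
send_rows([
  [1,-0.01,-0.005,0.1,0],
  [1,0,0,0.1,0],
  [1,0,0,0.006,0],
  [1,0,0,0,0],
  [-1,0,0,0,0],
  [-1,0,0,0,0],
  [-1,0,0,0,0],
  [-1,0,0,0,0],
])

```text
clock: 14.48
eef_pos: [0.6096, 0.0262, 0.0281]
orientation: [-2.08, -2.354, 0.0]
contact_force: [-0.0, -0.2, 0.5]
finger_gap: 0.0854
finger_force: 0.0
```

Call:
send_rows([
  [-1,0,0,-0.1,0],
  [-1,0,0,-0.4,0],
  [-1,0,0,-0.4,0],
  [-1,0,0,-0.1,0],
  [-1,0,0,0,0],
  [-1,0,0,0,0],
])

```text
clock: 15.22
eef_pos: [0.6087, 0.0259, 0.1469]
orientation: [-2.08, -2.353, 0.003]
contact_force: [-0.4, 1.0, 0.2]
finger_gap: 0.0855
finger_force: 0.0
```

```bash
python3 -c "
from h import *
go((435.3,-129.5,150),(435.3,-129.5,25),step=40)"
```

```text
at [608.7  25.9 146.9] yaw 7.05 tilt [-0.0022 -0.0004] q [ 0.16  0.53 -0.42  1.68  0.25  0.98 -0.23] gap 0.0855 t 15.225
[ 435.3 -129.5  150. ] 6 x [-0.185, -0.266, -0.004]
[ 435.3 -129.5   25. ] 4 x [0.0, 0.001, 0.26]
```

Call:
send_rows([
  [-1,-0.185,-0.266,0,0],
  [-1,-0.185,-0.266,0,0],
  [-1,-0.185,-0.266,0,0],
  [-1,-0.185,-0.266,0,0],
  [-1,-0.185,-0.266,0,0],
  [-1,-0.185,-0.266,0,0],
  [-1,0,0,0,0],
  [-1,0,0,0.25,0],
  [-1,0,0,0.25,0],
  [-1,0,0,0,0],
])

```text
clock: 16.48
eef_pos: [0.4344, -0.1284, 0.0861]
orientation: [-2.076, -2.351, 0.003]
contact_force: [-0.8, -0.4, 0.5]
finger_gap: 0.0855
finger_force: 0.0
```

```bash
python3 -c "
from h import *
go((435.3,-129.5,25),step=40)"
```

```text
at [ 434.4 -128.4   86.1] yaw 7.12 tilt [-0.0049  0.0019] q [ 0.5   0.39 -0.41  2.11  0.24  0.68  0.05] gap 0.0855 t 16.475
[ 435.3 -129.5   25. ] 2 x [-0.006, 0.004, 0.254]
```

Call:
send_rows([
  [-1,-0.005,0.003,0.25,0],
  [-1,0,0,0.25,0],
  [-1,0,0,0,0],
  [-1,0,0,0,0],
  [1,0,0,0,0],
  [1,0,0,0,0],
  [1,0,0,0,0],
  [1,0,0,0,0],
  [1,0,0,0,0],
  [1,0,0,0,0],
])

```text
clock: 17.73
eef_pos: [0.4365, -0.1303, 0.0289]
orientation: [2.08, 2.353, -0.0]
contact_force: [-2.7, 0.2, 10.4]
finger_gap: 0.0363
finger_force: 58.8
```

Call:
send_rows([
  [1,0,0,-0.05,0],
  [1,0,0,-0.15,0],
  [1,0,0,-0.3,0],
  [1,0,0,-0.3,0],
  [1,0,0,-0.3,0],
  [1,0,0,0,0],
  [1,0,0,0,0],
])

```text
clock: 18.6
eef_pos: [0.4357, -0.1302, 0.1596]
orientation: [-2.08, -2.353, 0.001]
contact_force: [0.3, 0.9, -1.9]
finger_gap: 0.0366
finger_force: 60.2
```

```bash
python3 -c "
from h import *
go((657.2,159.7,155),step=40)"
```

```text
at [ 435.7 -130.2  159.6] yaw 7.04 tilt [-0.0008 -0.0001] q [ 0.55  0.28 -0.46  2.03  0.16  0.86  0.12] gap 0.0366 t 18.6
[657.2 159.7 155. ] 10 x [0.217, 0.213, 0.004]
```

Call:
send_rows([
  [1,0.217,0.213,0,0],
  [1,0.217,0.213,0,0],
  [1,0.217,0.213,0,0],
  [1,0.217,0.213,0,0],
  [1,0.217,0.213,0,0],
  [1,0.217,0.213,0,0],
  [1,0.217,0.213,0,0],
  [1,0.217,0.213,0,0],
  [1,0.217,0.213,0,0],
  [1,0.217,0.213,0,0],
])

```text
clock: 19.85
eef_pos: [0.6577, 0.1604, 0.1577]
orientation: [-2.079, -2.353, 0.005]
contact_force: [0.6, 0.2, -0.5]
finger_gap: 0.0365
finger_force: 60.3
```

Call:
send_rows([
  [1,0,0,0,0],
  [1,0,0,0.25,0],
  [1,0,0,0.25,0],
  [1,0,0,0.25,0],
  [1,0,0,0,0],
  [1,0,0,0,0],
])

```text
clock: 20.6
eef_pos: [0.658, 0.1595, 0.0706]
orientation: [2.081, 2.354, -0.0]
contact_force: [-0.5, -0.5, -0.6]
finger_gap: 0.0365
finger_force: 60.4
```

```bash
python3 -c "
from h import *
go((657.2,159.7,34),step=40)"
```

```text
at [658.  159.5  70.6] yaw 7.04 tilt [-0.     -0.0001] q [-0.06  0.71 -0.42  1.57  0.34  0.94 -0.46] gap 0.0365 t 20.6
[657.2 159.7  34. ] 1 x [0.002, -0.007, 0.305]
```

Call:
send_rows([
  [1,0,0,0.15,0],
  [1,0,0,0.1,0],
  [1,0,0,0.05,0],
  [1,0,0,0.005,0],
  [1,0,0,0,0],
])

```text
clock: 21.22
eef_pos: [0.6574, 0.1595, 0.0341]
orientation: [-2.08, -2.354, 0.002]
contact_force: [-5.4, -1.8, 8.3]
finger_gap: 0.0361
finger_force: 61.4
```

Call:
send_rows([
  [-1,0,0,0,0],
  [-1,0,0,0,0],
  [-1,0,0,0,0],
  [-1,0,0,0,0],
  [-1,0,0,-0.1,0],
  [-1,0,0,-0.4,0],
  [-1,0,0,-0.4,0],
  [-1,0,0,-0.2,0],
  [-1,0,0,0,0],
  [-1,0,0,0,0],
])

```text
clock: 22.48
eef_pos: [0.6576, 0.1595, 0.165]
orientation: [-2.08, -2.354, 0.001]
contact_force: [-0.2, -0.6, -0.2]
finger_gap: 0.0853
finger_force: 0.0
```

```bash
python3 -c "
from h import *
go((440.5,-9.2,165),(440.5,-9.2,50),step=40)"
```

```text
at [657.6 159.5 165. ] yaw 7.05 tilt [-0.0008 -0.0005] q [-0.04  0.62 -0.45  1.48  0.29  1.11 -0.42] gap 0.0853 t 22.475
[440.5  -9.2 165. ] 7 x [-0.168, -0.281, 0.0]
[440.5  -9.2  50. ] 3 x [0.0, 0.0, 0.319]
```

Call:
send_rows([
  [-1,-0.168,-0.281,0,0],
  [-1,-0.168,-0.281,0,0],
  [-1,-0.168,-0.281,0,0],
  [-1,-0.168,-0.281,0,0],
  [-1,-0.168,-0.281,0,0],
  [-1,-0.168,-0.281,0,0],
  [-1,-0.168,-0.281,0,0],
  [-1,0,0,0,0],
  [-1,0,0,0.2,0],
  [-1,0,0,0,0],
])

```text
clock: 23.72
eef_pos: [0.4401, -0.009, 0.1401]
orientation: [-2.078, -2.352, 0.003]
contact_force: [0.1, -0.2, 0.8]
finger_gap: 0.0856
finger_force: 0.0
```

```bash
python3 -c "
from h import *
go((440.5,-9.2,50),step=40)"
```

```text
at [440.1  -9.  140.1] yaw 7.09 tilt [-0.0036  0.0005] q [ 0.32  0.3  -0.5   2.08  0.2   0.81 -0.18] gap 0.0856 t 23.725
[440.5  -9.2  50. ] 3 x [-0.001, 0.002, 0.25]
```

Call:
send_rows([
  [-1,0,0,0.25,0],
  [-1,0,0,0.25,0],
  [-1,0,0,0.25,0],
  [-1,0,0,0,0],
  [1,0,0,0,0],
  [1,0,0,0,0],
  [1,0,0,0,0],
  [1,0,0,0,0],
  [1,0,0,0,0],
])

```text
clock: 24.85
eef_pos: [0.4418, -0.0092, 0.0529]
orientation: [2.08, 2.352, 0.002]
contact_force: [-1.7, -0.4, 6.7]
finger_gap: 0.0539
finger_force: 61.4
```

Call:
send_rows([
  [1,0,0,-0.05,0],
  [1,0,0,-0.15,0],
  [1,0,0,-0.3,0],
  [1,0,0,-0.3,0],
  [1,0,0,-0.15,0],
  [1,0,0,0,0],
  [1,0,0,0,0],
])

```text
clock: 25.72
eef_pos: [0.4406, -0.0095, 0.1651]
orientation: [-2.081, -2.353, 0.001]
contact_force: [-0.3, 0.6, -2.4]
finger_gap: 0.0537
finger_force: 63.2
```

```bash
python3 -c "
from h import *
go((649.9,238.4,165),step=40)"
```

```text
at [440.6  -9.5 165.1] yaw 7.04 tilt [-0.0006 -0.0002] q [ 0.34  0.26 -0.52  2.05  0.17  0.87 -0.16] gap 0.0537 t 25.725
[649.9 238.4 165. ] 9 x [0.204, 0.22, -0.0]
```

Call:
send_rows([
  [1,0.204,0.22,0,0],
  [1,0.204,0.22,0,0],
  [1,0.204,0.22,0,0],
  [1,0.204,0.22,0,0],
  [1,0.204,0.22,0,0],
  [1,0.204,0.22,0,0],
  [1,0.204,0.22,0,0],
  [1,0.204,0.22,0,0],
  [1,0.204,0.22,0,0],
  [1,0,0,0,0],
])

```text
clock: 26.98
eef_pos: [0.6495, 0.2413, 0.1632]
orientation: [-2.076, -2.355, 0.002]
contact_force: [-0.3, -0.2, -1.8]
finger_gap: 0.0538
finger_force: 63.6
```

Call:
send_rows([
  [1,0,0,0.25,0],
  [1,0,0,0.25,0],
  [1,0,0,0.15,0],
  [1,0,0,0,0],
  [1,0,0,0,0],
])

```text
clock: 27.6
eef_pos: [0.6503, 0.2388, 0.0886]
orientation: [2.08, 2.353, 0.002]
contact_force: [0.6, 0.8, -1.4]
finger_gap: 0.0539
finger_force: 63.6
```

```bash
python3 -c "
from h import *
go((649.9,238.4,58),step=40)"
```

```text
at [650.3 238.8  88.6] yaw 7.05 tilt [0.0012 0.0006] q [-0.15  0.72 -0.45  1.51  0.35  0.99 -0.58] gap 0.0539 t 27.6
[649.9 238.4  58. ] 1 x [-0.003, -0.004, 0.255]
```

Call:
send_rows([
  [1,0,0,0.12,0],
  [1,0,0,0.08,0],
  [1,0,0,0.05,0],
  [1,0,0,0.005,0],
  [1,0,0,0,0],
])

```text
clock: 28.22
eef_pos: [0.6488, 0.2386, 0.0576]
orientation: [-2.08, -2.354, 0.002]
contact_force: [-6.1, -2.3, 9.9]
finger_gap: 0.0538
finger_force: 61.5
```

Call:
send_rows([
  [-1,0,0,0,0],
  [-1,0,0,0,0],
  [-1,0,0,0,0],
  [-1,0,0,0,0],
  [-1,0,0,-0.1,0],
  [-1,0,0,-0.35,0],
  [-1,0,0,-0.35,0],
  [-1,0,0,-0.1,0],
  [-1,0,0,0,0],
  [-1,0,0,0,0],
])

```text
clock: 29.48
eef_pos: [0.6492, 0.238, 0.1636]
orientation: [-2.08, -2.353, 0.003]
contact_force: [-0.0, -0.5, -0.3]
finger_gap: 0.0855
finger_force: 0.0
```

```bash
python3 -c "
from h import *
go((456.5,124.2,160),(456.5,124.2,42),step=40)"
```

```text
at [649.2 238.  163.6] yaw 7.05 tilt [-0.0019 -0.0011] q [-0.14  0.65 -0.48  1.44  0.31  1.13 -0.55] gap 0.0855 t 29.475
[456.5 124.2 160. ] 6 x [-0.124, -0.285, 0.006]
[456.5 124.2  42. ] 3 x [0.0, 0.001, 0.328]
```

Call:
send_rows([
  [-1,-0.124,-0.285,0,0],
  [-1,-0.124,-0.285,0,0],
  [-1,-0.124,-0.285,0,0],
  [-1,-0.124,-0.285,0,0],
  [-1,-0.124,-0.285,0,0],
  [-1,-0.124,-0.285,0,0],
  [-1,0,0,0,0],
  [-1,0,0,0.3,0],
  [-1,0,0,0.2,0],
  [-1,0,0,0,0],
])

```text
clock: 30.72
eef_pos: [0.4562, 0.1246, 0.1031]
orientation: [-2.078, -2.352, 0.005]
contact_force: [0.4, -0.4, 1.1]
finger_gap: 0.0854
finger_force: 0.0
```

```bash
python3 -c "
from h import *
go((456.5,124.2,43),step=40)"
```

```text
at [456.2 124.6 103.1] yaw 7.08 tilt [-0.0042 -0.0006] q [ 0.03  0.41 -0.52  2.05  0.29  0.76 -0.55] gap 0.0854 t 30.725
[456.5 124.2  43. ] 2 x [-0.002, 0.002, 0.25]
```

Call:
send_rows([
  [-1,0,0,0.25,0],
  [-1,0,0,0.25,0],
  [-1,0,0,0,0],
  [-1,0,0,0,0],
  [1,0,0,0,0],
  [1,0,0,0,0],
  [1,0,0,0,0],
  [1,0,0,0,0],
  [1,0,0,0,0],
  [1,0,0,0,0],
])

```text
clock: 31.98
eef_pos: [0.4578, 0.1249, 0.0455]
orientation: [2.08, 2.353, 0.002]
contact_force: [-0.6, -0.7, 5.3]
finger_gap: 0.0268
finger_force: 58.6
```

```bash
python3 -c "
from h import *
go((456.5,124.2,160),(616.2,-188.6,160),step=40)"
```

```text
at [457.8 124.9  45.5] yaw 7.06 tilt [0.0013 0.0003] q [-0.02  0.5  -0.47  2.1   0.38  0.62 -0.63] gap 0.0268 t 31.975
[456.5 124.2 160. ] 3 x [-0.002, -0.003, -0.318]
[ 616.2 -188.6  160. ] 9 x [-0.306, 0.111, 0.0]
```

Call:
send_rows([
  [1,0,0,-0.05,0],
  [1,0,0,-0.1,0],
  [1,0,0,-0.2,0],
  [1,0,0,-0.2,0],
  [1,0,0,-0.2,0],
  [1,0,0,-0.2,0],
  [1,0,0,0,0],
  [1,0,0,0,0],
])

```text
clock: 32.98
eef_pos: [0.4568, 0.1245, 0.1588]
orientation: [2.081, 2.354, -0.001]
contact_force: [0.8, -0.1, -0.6]
finger_gap: 0.0271
finger_force: 59.1
```

```bash
python3 -c "
from h import *
go((616.2,-188.6,158),step=40)
c=camera('side');cv2.imwrite('pics/d.png',cv2.resize(c['img'][90:290,170:380],None,fx=2.8,fy=2.8))"
```

```text
at [456.8 124.5 158.8] yaw 7.04 tilt [-0.0002 -0.0003] q [ 0.07  0.33 -0.56  1.99  0.23  0.88 -0.49] gap 0.0271 t 32.975
[ 616.2 -188.6  158. ] 9 x [-0.306, 0.111, 0.001]
```

View pics/d.png

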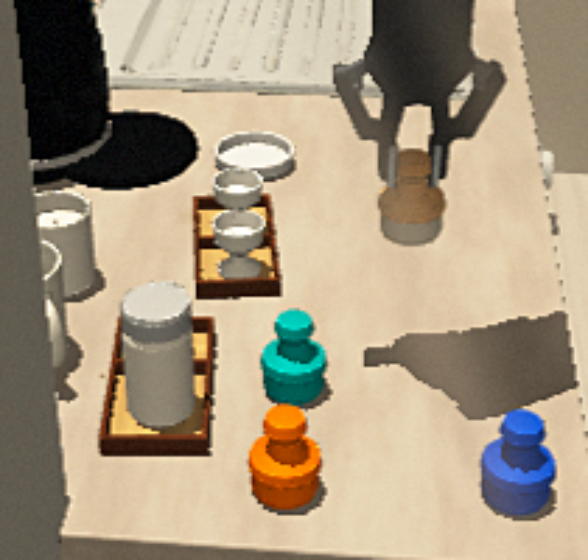

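The brush hangs upright at (412,195). The cups stand in both egg bays, and the large jar stands in the large bay and hides the small one. Now to the dish.

Call:
send_rows([
  [1,-0.306,0.111,0,0],
  [1,-0.306,0.111,0,0],
  [1,-0.306,0.111,0,0],
  [1,-0.306,0.111,0,0],
  [1,-0.306,0.111,0,0],
  [1,-0.306,0.111,0,0],
  [1,-0.306,0.111,0,0],
  [1,-0.306,0.111,0,0],
  [1,-0.306,0.111,0,0],
  [1,0,0,0,0],
])

```text
clock: 34.28
eef_pos: [0.6165, -0.1925, 0.157]
orientation: [-2.086, -2.348, 0.003]
contact_force: [-0.4, -0.0, -0.7]
finger_gap: 0.0267
finger_force: 59.1
```

Call:
send_rows([
  [1,0,0,0.2,0],
  [1,0,0,0.2,0],
  [1,0,0,0.2,0],
  [1,0,0,0,0],
  [1,0,0,0,0],
])

```text
clock: 34.9
eef_pos: [0.6169, -0.1879, 0.0874]
orientation: [-2.08, -2.355, -0.001]
contact_force: [-0.2, 0.2, -0.2]
finger_gap: 0.0269
finger_force: 59.2
```

```bash
python3 -c "
from h import *
go((616.2,-188.6,50.5),step=40)"
```

```text
at [ 616.9 -187.9   87.4] yaw 7.09 tilt [0.0002 0.0003] q [ 0.48  0.64 -0.41  1.65  0.31  0.92  0.08] gap 0.0269 t 34.9
[ 616.2 -188.6   50.5] 1 x [-0.005, -0.007, 0.308]
```

Call:
send_rows([
  [1,0,0,0.15,0],
  [1,0,0,0.1,0],
  [1,0,0,0.05,0],
  [1,0,0,0.007,0],
  [1,0,0,0,0],
])

```text
clock: 35.52
eef_pos: [0.6161, -0.1887, 0.0507]
orientation: [-2.081, -2.353, 0.002]
contact_force: [-5.5, -0.2, 9.6]
finger_gap: 0.0272
finger_force: 59.7
```

Call:
send_rows([
  [-1,0,0,0,0],
  [-1,0,0,0,0],
  [-1,0,0,0,0],
  [-1,0,0,0,0],
  [-1,0,0,-0.1,0],
  [-1,0,0,-0.35,0],
  [-1,0,0,-0.35,0],
  [-1,0,0,-0.1,0],
])

```text
clock: 36.52
eef_pos: [0.6185, -0.1885, 0.1621]
orientation: [2.077, 2.35, 0.004]
contact_force: [0.1, -1.6, 1.1]
finger_gap: 0.0855
finger_force: 0.0
```

Call:
send_rows([
  [-1,-0.2,-0.35,0,0],
  [-1,-0.2,-0.35,0,0],
  [-1,-0.2,-0.35,0,0],
  [-1,-0.2,-0.35,0,0],
  [-1,-0.3,0,-0.1,0],
  [-1,-0.3,0,-0.1,0],
  [-1,-0.3,0,0,0],
  [-1,0,0,0,0],
  [-1,0,0,0,0],
])

```text
clock: 37.65
eef_pos: [0.4749, -0.4106, 0.1817]
orientation: [-2.079, -2.353, -0.001]
contact_force: [0.6, 0.2, 0.1]
finger_gap: 0.0852
finger_force: 0.0
```

```bash
python3 -c "
from h import *
c=camera('top');cv2.imwrite('pics/e.png',cv2.resize(c['img'][90:285,130:395],None,fx=3,fy=3,interpolation=cv2.INTER_CUBIC))
c=camera('side');cv2.imwrite('pics/f.png',cv2.resize(c['img'][110:280,170:330],None,fx=3.5,fy=3.5,interpolation=cv2.INTER_CUBIC))"
```

```text
(no output)
```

View pics/e.png

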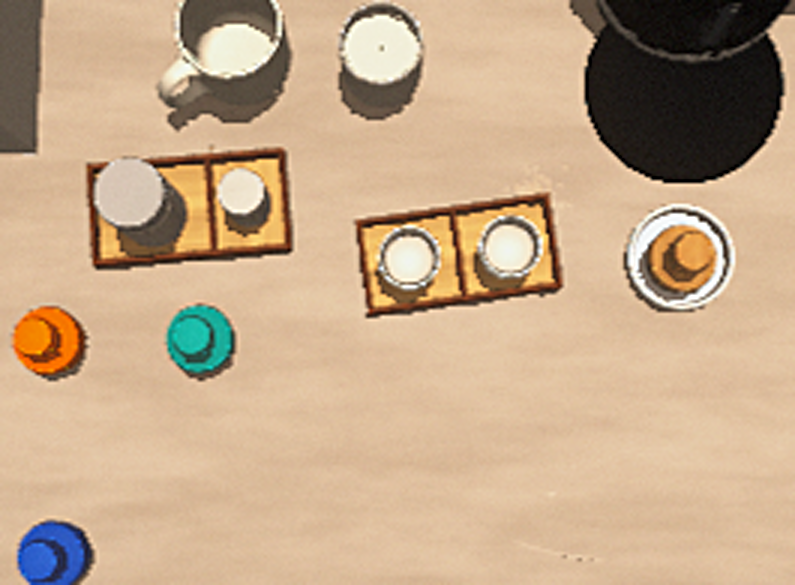

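View pics/f.png

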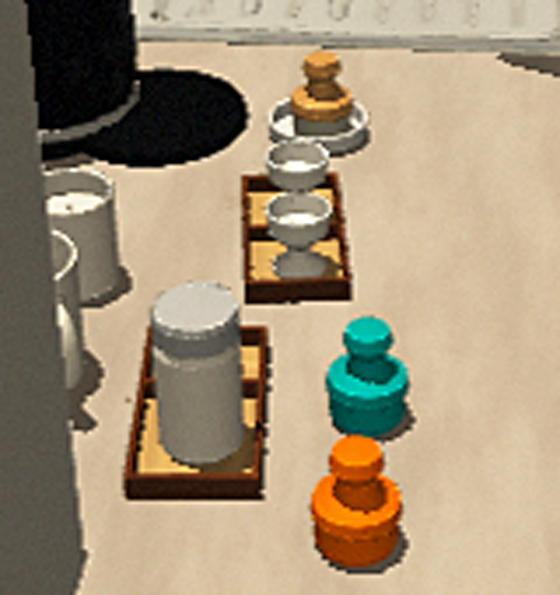

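All five are in place and upright. In the enlarged top view the large lid is at (131,193), the small lid at (242,191), the cups at (409,258) and (510,249) and the brush knob at (698,250). I'll check these against the tolerances and hand in only if all pass.

Run:
```python
from h import *
from plant import job
c=camera("top");ok=True
for n,x,y,z,C,a,ty,tol in[("large",131,193,.109,(652.7,208),5.29,30.5,22),("small",242,191,.065,(652.7,208),5.29,-48.5,15),("cupL",409,258,.057,(615.3,-11),8.57,38.5,15),("cupR",510,249,.057,(615.3,-11),8.57,-38.5,15),("brush",698,250,.077,(616.2,-188.6),0,0,12)]:
    p=ray(c,130+(x+.5)/3-.5,90+(y+.5)/3-.5,z)*1000-C;t=np.radians(a)
    q=np.array([[np.cos(t),np.sin(t)],[-np.sin(t),np.cos(t)]])@p-[0,ty];print(n,np.round(q,1));ok&=abs(q[0])<15 and abs(q[1])<tol-4
print(ok,np.abs(get_obs()["joint_vel"]).max())
if ok: print(job.hand_in())
```

```text
large [-2.5 -2.3]
small [ 0.9 -0.8]
cupL [-1.   1.6]
cupR [-4.7 -0. ]
brush [-1.6 -1.8]
True 0.0052078506011638305
the job is handed in; nothing more can be done
None
```

I handed the job in at about 38 s: both jars, both egg cups and the brush stand upright and released in their places, each within 5 mm of its target by my camera check, and the candle and mug were not touched.

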